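Fold and tuck the pin tray's flap

ROBOT

A 7-joint arm with a two-finger parallel gripper is mounted at the origin on a cart in front of the work surface, level with it; the furniture and walls round the work are solid. World frame = base frame: x ahead of the robot, y to its left, z up, the work surface at z = 0. Lengths are in m, angles in rad, forces in N, time in s.
With the tool pointing down it reaches from about 0.425 to 0.925 m from the base axis. Payload 6.8 kg.
Tool frame: the origin (TCP) lies at the very end of the fingers, on their centre line; the grasp point (between the pads) lies 19 mm behind it; z points along the fingers, y is the line along which they close (so a half turn about z gives the same grasp; the last joint's range is limited). The gripper opens to 85 mm and grips with 20 to 120 N. Pads are 22 mm wide; open, the fingers measure 114 mm over their backs; the gripper's body (76 mm by 85 mm) begins 54 mm behind the grasp point. The pads swing forward as they close: fully open they stand 13 mm farther back than shut.
Start: joints at [-1.33, 0.477, 0.022, 1.555, -0.011, 1.109, -0.083], TCP at [0.231, 0.634, 0.231] pointing down, gripper open.
Joint ranges: [-2.96, 2.96], [-0.34, 2.1], [-1.41, 1.46], [0.24, 2.44], [-1.37, 4.51], [0.17, 1.92], [-2.96, 2.96]. Speed limits (rad/s): [2.39, 2.39, 3.14, 3.14, 3.14, 3.14, 3.14].

INTERFACE

Orientations are given as a unit quaternion [w, x, y, z].
In Python, from station import get_obs, read_camera, hand_in gives the robot as it stands.
- The arm moves only by the tool arm_command, never from a script. Its argument "commands" is one flat list of numbers, 7 for each row, row after row: the shift along the tool's x, y, z in m, then the turn, a rotation vector about the tool's x, y, z in degrees, then the opening, from 0 (shut) to 1 (fully open). In form: [tx, ty, tz, rx, ry, rz, fingers, tx, ty, tz, rx, ry, rz, fingers, ...]. A call has 1 to 8 rows; each row is the pose to reach, as a shift and turn from the pose commanded when the call began, along the tool's axes at that moment; what a row does not reach only later rows make up. A row lasts 1/10 s, in which the tool goes at most 50 mm and 8.59 degrees, less where a joint would pass 70% of its speed; a pose out of reach is approached as far as the arm can. A call with a gripper value outside its range is refused whole. The fingers move at their own pace and stop on an object; "force" is the grip in N (left out, the last holds). Time passes only in rows, so rows that repeat a pose let the fingers close. It gives the time, the measured TCP pose, the force, the opening and the grip force at its end, in the units of the state.
- get_obs(): the state, without advancing time (a new reading comes with each control period).
- read_camera(name): name is "scene" or "top" or "wrist"; returns a dict with "img" (400x640x3 uint8, red, green, blue), "camera_matrix" (3x3 intrinsics, pixels), "pose" (4x4, takes a point from camera to world coordinates). Camera axes: x right, y down, z forward; pixel columns grow to the right and rows downward; lengths in m; the calibration is good to about 2 mm. The wrist camera is an equidistant fisheye: a pixel r from the principal point sees the ray r / f radians off the axis. A picture is of the moment at which its call begins. There is no depth.
- hand_in(): hands the job in; it is judged then, once.
The state is a dict: "t": time; "q": joint angles; "joint_vel": joint speeds; "joint_torque": joint torques, N m; "eef_pos": TCP position; "tool_rot": TCP orientation; "contact_force": force on the tool from outside, world axes, zero at the start; "torque": the same for the moment, N m; "gripper_width": opening from 0.0 (shut) to 1.0 (fully open); "grasp_force": force on a finger pad.
Only numpy, scipy, OpenCV 4.12 (cv2) and the standard library are available. Lean on these libraries where they do the work, as an engineer would, in place of code of your own. Each camera call takes 0.05 s, during which the arm holds its last target. There are 200 camera calls.

TASK

Close the tray that has the flat box of pins in it: with the fingertips, push its hinged flap over and down flat, then push it fully home towards the lip so that its free edge stays tucked beneath the lip. Only push and press, gently; do not pinch the flap or lift anything. Leave the empty tray open and the other things where they are.

Things in the scene. Friction and masses are not known exactly. Their poses are not given: they have to be found in the camera images.
- pin_tray: The tray to close: a flat box of pins lies in it. Open-topped grey tray screwed to the table, 90 (x) by 100 (y) by 30 mm high, walls and floor 4 mm. Origin: centre of its underside, on the table; z up; local +x: hinge side (rear), -x: lip side (front), y along the hinge. Ears 40 mm high at y = +-53.5 mm, x 19 to 59 mm, carry the hinge rod.
- pin_hinge (a point): Centre of the hinge rod of that tray's flap, 33 mm above the table; moves with the runner: 49 mm behind the tray's origin (local +x) when the runner reads 0.
- pin_rib (a point): Middle of the top of the finger rib on the flap's outer face. Rib: 50 mm long along the hinge, 4 mm thick, 7.5 mm high above the face; its centre line is 62 mm from the hinge axis. Axes of the flap: -x from the hinge to the free edge, z out of the outer face (up when shut).
- pin_mid (a point): Middle of the flap plate: aluminium, 86 mm along the hinge, 3 mm thick (outer face 1 mm above the hinge axis when shut, so 34 mm above the table), free edge 83 mm from the hinge axis. Axes as for the rib.
- pin_flap (a joint): Angle of the flap: 0 flat shut, 1.57 upright, up to 1.95 leaning back; starts open at 1.6 to 1.85. A weak spring (0.3 to 0.6 N at the free edge when shut) lifts it open again unless it is held down or its edge is under the lip; tucked, it rests against the lip's underside at about 0.06.
- pin_runner (a joint): Travel (m) of the hinge rod in its slots towards the lip (tray -x): 0 fully back, 0.016 fully home; starts at 0 to 0.003. About 2 N of friction; stays where left. With the flap flat, at 0 the edge is 4.5 mm short of the lip; at 0.016 it is 11.5 mm beneath it. If pushed home while the flap is up, the edge lands on top of the lip.
- pin_lip_nose (a point): Middle of the rear lower edge of the steel retaining lip (90 mm wide, 39 mm above the table, top at 44 mm), 41 mm ahead of the tray's origin. The lip reaches rearward over the tray from an upright 4 mm thick, 42 mm high, at tray x = -55 mm.
- spare_tray: The other tray, alike but empty; stays open. Open-topped grey tray screwed to the table, 90 (x) by 100 (y) by 30 mm high, walls and floor 4 mm. Origin: centre of its underside, on the table; z up; local +x: hinge side (rear), -x: lip side (front), y along the hinge. Ears 40 mm high at y = +-53.5 mm, x 19 to 59 mm, carry the hinge rod.
- spare_mid (a point): Middle of the empty tray's flap plate; same flap.
- spare_flap (a joint): Angle of the empty tray's flap, same meaning; it starts open (1.6 to 1.85) and is to be left alone.
- spare_runner (a joint): Runner of the empty tray, same meaning; to be left alone.
- nail_box: Small flat box of pins, 30x64x18 mm, black with a clear top, loose, lying in the tray to close. Origin: centre of its underside, 4 mm above the table.
- tape_measure: Yellow tape measure standing on the table near the robot, 36x75x60 mm, loose; a bystander. Origin: centre of its underside.
- feed_wheel: Black spare wheel, 45 mm across and 24 mm high, lying flat, loose; a bystander. Origin: centre of its underside.
- offcut_c: Flat chipboard offcut, 85x150x16 mm, lying behind the work, loose; a bystander. Origin: centre of its underside.
- push_stick: Plywood push stick, 42x232x12 mm, lying to the right, loose; a bystander. Origin: centre of its underside.
- crayon: Crayon 10x82x11 mm, lying on the left near the robot, loose; a bystander. Origin: centre of its underside.

How it is judged:
At the end, for the whole second after the job is handed in: Pin box's tray: flap within 0.12 rad of flat, pushed to within 3.5 mm of its 16 mm travel, edge beneath the lip, at rest; the pin box lies in it. Empty tray: flap open over 1.4 rad, runner under 4 mm (value of joint pin_flap below 0.12 rad and value of joint pin_runner above 0.0125 m and velocity of joint pin_flap between -0.1 and 0.1 rad/s and value of joint spare_flap above 1.4 rad and value of joint spare_runner below 0.004 m and horizontal distance between nail_box and pin_tray below 0.04 m and height (world z) of nail_box below 0.012 m); the robot touches nothing.
It fails at once if the box of pins is lifted (height (world z) of nail_box above 0.015 m).
It fails at once if a flap is taken between the fingers ((z of the grasp point in the frame of pin_mid between -0.004 and 0.004 m and x of the grasp point in the frame of pin_mid between -0.045 and 0.04 m and y of the grasp point in the frame of pin_mid between -0.045 and 0.045 m) or (z of the grasp point in the frame of spare_mid between -0.004 and 0.004 m and x of the grasp point in the frame of spare_mid between -0.045 and 0.04 m and y of the grasp point in the frame of spare_mid between -0.045 and 0.045 m)).
It fails at once if the flap is pressed with more than 40 N (contact force between any of the fingers, the arm and pin_flap above 40 N).
It fails at once if the empty tray's flap is moved (value of joint spare_flap below 1.4 rad or value of joint spare_runner above 0.004 m).
It fails at once if a bystander is moved more than 30 mm or lifted (distance of any of tape_measure, feed_wheel, offcut_c, push_stick, crayon from where it was at the start of the episode above 0.03 m).
It also fails if it takes over 35 s, if anything falls off the work surface, if the arm or the gripper's body presses on something with over 40 N, if the wrist force passes 120 N, or if a joint passes its speed limit or range.

## Working session

There is one attempt and no reset: what is moved stays moved. The work goes in short steps, Python scripts to look and compute and a tool call to move; the robot and the scene stay as the last step left them, time stands still between calls to the robot, and variables do not carry over. Pictures are saved under pics/ and viewed, at most 10 in all, crops included, and the job is handed in when it is done.

Besides the shell and the picture viewer there is one more tool, called after ">>>" by a JSON object that holds its "fn" and its "kwargs", one argument or row to a line. arm_command: Moves the arm, as the interface text tells. Its arguments: {"type":"object","properties":{"commands":{"type":"array","items":{"type":"number"}},"force":{"type":"number"}},"required":["commands"]}

```bash
mkdir -p pics; cat > h.py <<'E'
import numpy as np,cv2
from station import get_obs,read_camera
def snap(c,n):
    r=read_camera(c); cv2.imwrite('pics/'+n,cv2.cvtColor(r['img'],cv2.COLOR_RGB2BGR)); np.savez('pics/'+c+'.npz',K=r['camera_matrix'],P=r['pose'])
def ray(c,u,v):
    d=np.load('pics/'+c+'.npz');K,P=d['K'],d['P'];x=np.array([(u-K[0,2])/K[0,0],(v-K[1,2])/K[1,1],1.]);return P[:3,3],P[:3,:3]@x
def at(c,u,v,z):
    o,d=ray(c,u,v);return (o+d*(z-o[2])/d[2])[:2].round(4)
def proj(c,X):
    d=np.load('pics/'+c+'.npz');K,P=d['K'],d['P'];p=K@(P[:3,:3].T@(np.array(X)-P[:3,3]));return (p[:2]/p[2]).round(1)
E
python3 - <<'E'
from h import *
snap('scene','s.png');snap('top','t.png')
o=get_obs();print(o)
for c in('scene','top'):
    d=np.load('pics/'+c+'.npz');print(d['K'],d['P'])
E
```

```text
{'t': 0.1, 'q': array([-1.33007061,  0.47773371,  0.02235805,  1.55634745, -0.01147754,
        1.1093038 , -0.08310954]), 'joint_vel': array([ 2.74994711e-05, -2.44676539e-03,  3.29384872e-05, -3.05377698e-03,
        1.16032377e-03, -7.75537977e-04, -1.80587719e-03]), 'joint_torque': array([ 4.81097100e-03, -5.97766542e+01,  1.61419831e+00, -2.81951362e+01,
        1.28915504e-02,  4.99232745e-03,  6.34761449e-06]), 'eef_pos': array([0.23055452, 0.63383712, 0.2304145 ]), 'tool_rot': array([-7.06038120e-05,  1.73526487e-01,  9.84828851e-01, -8.28957327e-04]), 'contact_force': array([-0.64179344,  1.42876286,  0.4166572 ]), 'torque': array([ 0.0209165 , -0.01624515, -0.00356274]), 'grasp_force': 0.0, 'gripper_width': 0.9973540748583116}
[[446.86587364   0.         323.89447822]
 [  0.         446.86587364 192.92378335]
 [  0.           0.           1.        ]] [[ 0.82499463 -0.32636231  0.46137999 -0.00379406]
 [-0.56462407 -0.44109403  0.6975928  -0.9141382 ]
 [-0.02415604 -0.83601657 -0.54817222  0.70007108]
 [ 0.          0.          0.          1.        ]]
[[403.42446028   0.         324.11340354]
 [  0.         403.42446028 201.35032194]
 [  0.           0.           1.        ]] [[ 8.08995887e-04 -9.83114617e-01  1.82989056e-01  3.23716740e-01]
 [-9.99986419e-01 -1.73744117e-03 -4.91351196e-03 -8.07800046e-02]
 [ 5.14847815e-03 -1.82982595e-01 -9.83102672e-01  1.24456663e+00]
 [ 0.00000000e+00  0.00000000e+00  0.00000000e+00  1.00000000e+00]]
```

View pics/t.png

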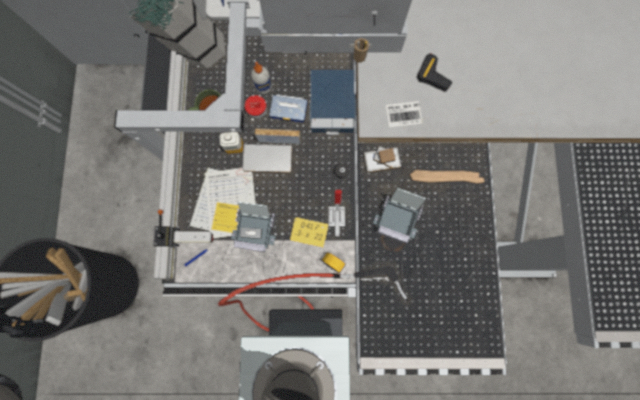

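View pics/s.png

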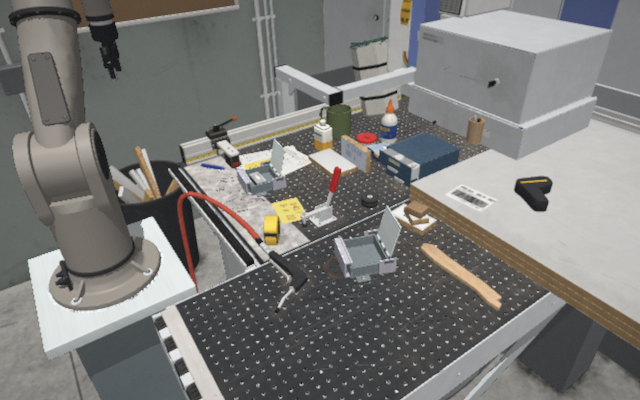

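```bash
python3 - <<'E'
from h import *
t=cv2.imread('pics/t.png');s=cv2.imread('pics/s.png')
R=lambda i,x,y,w,h:cv2.resize(i[y:y+h,x:x+w],(400,300),interpolation=cv2.INTER_CUBIC)
cv2.imwrite('pics/c1.png',np.vstack([np.hstack([R(t,210,190,80,60),R(t,360,180,80,60)]),np.hstack([R(s,220,135,80,60),R(s,325,205,100,75)])]))
for c in('scene','top'):print(proj(c,[.231,.634,.231]),proj(c,[0,0,0]))
for u,v in[(253,228),(400,215)]:print(at('top',u,v,.03))
E
```

```text
[117.   79.4] [107.2 271.9]
[ 26.5 315.2] [293.8 390.5]
[0.4675 0.128 ]
[ 0.5079 -0.3181]
```

View pics/c1.png

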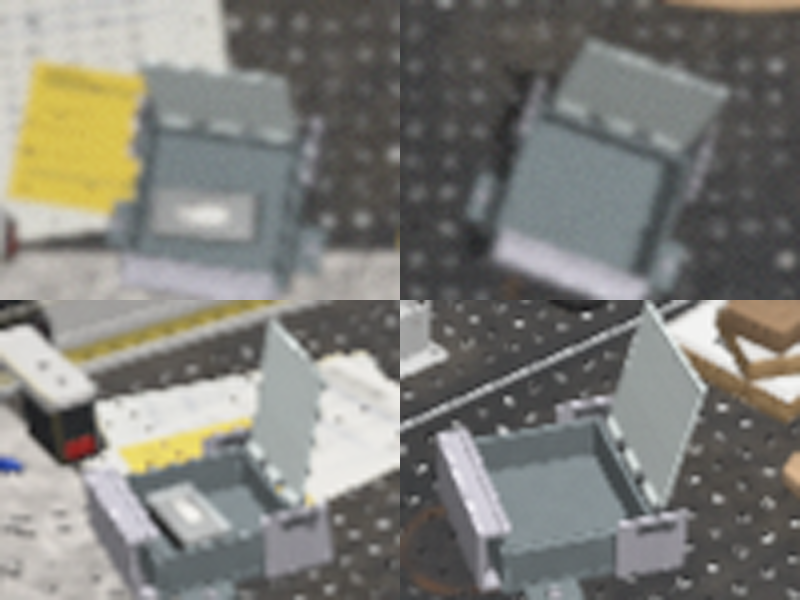

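```bash
cat > fit.py <<'E'
from h import *
from scipy.optimize import least_squares
def T(p,l): 
    c,s=np.cos(p[2]),np.sin(p[2]);return [p[0]+c*l[0]-s*l[1],p[1]+s*l[0]+c*l[1],l[2]]
def fl(p,r,y,o=.001): # r from hinge, outer offset o
    a=p[3];h=.049-p[4];return T(p,[h-r*np.cos(a)+o*np.sin(a),y,.033+r*np.sin(a)+o*np.cos(a)])
tp=lambda x,y:(210+x/5,190+y/5); sp=lambda x,y:(220+x/5,135+(y-300)/5)
L=lambda x,y,z:(lambda p:T(p,[x,y,z])); F=lambda r,y:(lambda p:fl(p,r,y))
obs=[('top',tp(125,255),L(-.041,.045,.044)),('top',tp(283,268),L(-.041,-.045,.044)),
('top',tp(322,118),L(.059,-.0535,.04)),('top',tp(140,64),F(.083,.043)),('top',tp(288,78),F(.083,-.043)),
('scene',sp(328,508),L(.059,-.0535,.04)),('scene',sp(264,514),L(.019,-.0555,.04)),
('scene',sp(275,321),F(.083,.043)),('scene',sp(325,382),F(.083,-.043)),('scene',sp(150,545),L(-.041,-.045,.044))]
f=lambda p:np.concatenate([proj(c,m(p))-np.array(u) for c,u,m in obs])
r=least_squares(f,[.4675,.128,-.09,1.7,.0015],bounds=([0,0,-1,1.6,0],[1,1,1,1.85,.003]),x_scale=[.01,.01,.1,.1,.001],loss='soft_l1',diff_step=1e-3)
if __name__=='__main__':
    print(r.x.round(4),f(r.x).reshape(-1,2).round(1).tolist())
    p=r.x;print('rib',fl(p,.062,0,.0085),'edge',fl(p,.083,0))
E
python3 fit.py
```

```text
[ 4.6180e-01  1.2370e-01 -9.8600e-02  1.7644e+00  1.5000e-03] [[1.7, 0.5], [0.3, 0.9], [-0.4, -1.7], [-0.5, -0.3], [-0.1, -0.1], [0.6, -0.8], [0.8, 2.0], [-2.6, 0.0], [-0.5, -0.5], [2.2, -1.3]]
rib [np.float64(0.5292855136819505), np.float64(0.11700288672062055), np.float64(0.09220686733155581)] edge [np.float64(0.5259814656801689), np.float64(0.11732967885688672), np.float64(0.11425741094620616)]
```

>>> {"fn": "arm_command", "kwargs": {
  "commands": [-0.503, -0.373, 0.03, 0, 0, -14.4, 0, -0.503, -0.373, 0.03, 0, 0, -14.4, 0, -0.503, -0.373, 0.03, 0, 0, -14.4, 0, -0.503, -0.373, 0.03, 0, 0, -14.4, 0, -0.503, -0.373, 0.03, 0, 0, -14.4, 0, -0.503, -0.373, 0.03, 0, 0, -14.4, 0, -0.503, -0.373, 0.03, 0, 0, -14.4, 0, -0.503, -0.373, 0.03, 0, 0, -14.4, 0]
}}

```text
t: 0.9
eef_pos: [0.4515, 0.299, 0.2119]
tool_rot: [-0.0, 0.049, 0.999, -0.0]
contact_force: [0.3, 0.4, -0.0]
gripper_width: -0.001
grasp_force: 0.0
```

```bash
cat > go.py <<'E'
import sys;from h import *
from scipy.spatial.transform import Rotation as Ro
o=get_obs();q=o['tool_rot'];R=Ro.from_quat([*q[1:],q[0]]).as_matrix()
t=np.array([float(a) for a in sys.argv[1:4]]);ty=np.array([np.sin(.0986),np.cos(.0986),0]);Rt=np.array([[-ty[1],ty[0],0],[ty[0],ty[1],0],[0,0,-1.]]).T
print('t',o['t'],o['eef_pos'].round(4),'shift',(R.T@(t-o['eef_pos'])).round(4),'rot',np.degrees(Ro.from_matrix(R.T@Rt).as_rotvec()).round(2),'F',o['contact_force'].round(2),'g',o['gripper_width'])
E
python3 go.py .575 .112 .2
```

```text
t 0.9 [0.4515 0.299  0.2119] shift [-0.141  -0.1741  0.0119] rot [-0.01 -0.01  0.07] F [ 0.35  0.41 -0.02] g -0.0011083202955256527
```

>>> {"fn": "arm_command", "kwargs": {
  "commands": [-0.141, -0.174, 0.012, 0, 0, 0, 0, -0.141, -0.174, 0.012, 0, 0, 0, 0, -0.141, -0.174, 0.012, 0, 0, 0, 0, -0.141, -0.174, 0.012, 0, 0, 0, 0, -0.141, -0.174, 0.012, 0, 0, 0, 0, -0.141, -0.174, 0.012, 0, 0, 0, 0, -0.141, -0.174, 0.012, 0, 0, 0, 0]
}}

```text
t: 1.6
eef_pos: [0.574, 0.1141, 0.1997]
tool_rot: [-0.001, 0.049, 0.999, 0.0]
contact_force: [-1.0, 0.9, -0.0]
gripper_width: 0.002
grasp_force: 0.0
```

```bash
python3 go.py .575 .112 .09; python3 - <<'E'
from h import *
snap('wrist','w.png')
d=np.load('pics/wrist.npz');print(d['K'],d['P'].round(3))
E
```

```text
t 1.6 [0.574  0.1141 0.1997] shift [-0.0013 -0.002   0.1097] rot [-0.   -0.06  0.01] F [-0.97  0.9  -0.03] g 0.002414912982639027
[[309.70691629   0.         320.6032772 ]
 [  0.         309.70691629 195.58117854]
 [  0.           0.           1.        ]] [[ 0.099  0.947  0.307  0.495]
 [ 0.995 -0.094 -0.031  0.121]
 [-0.001  0.309 -0.951  0.343]
 [ 0.     0.     0.     1.   ]]
```

View pics/w.png

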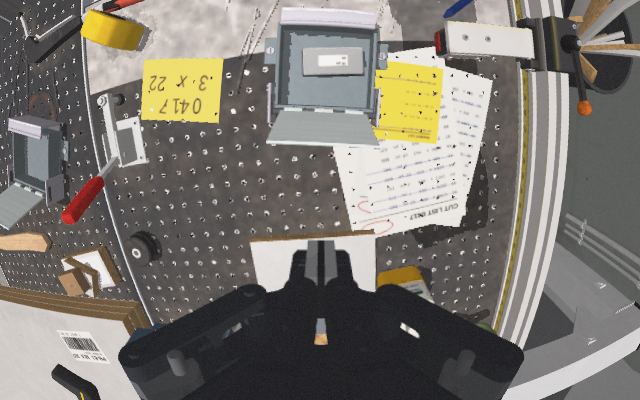

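```bash
python3 - <<'E'
from h import *
t=cv2.imread('pics/w.png');cv2.imwrite('pics/w2.png',cv2.resize(t[0:150,250:400],(600,600),interpolation=cv2.INTER_CUBIC))
E
```

```text
(no output)
```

View pics/w2.png

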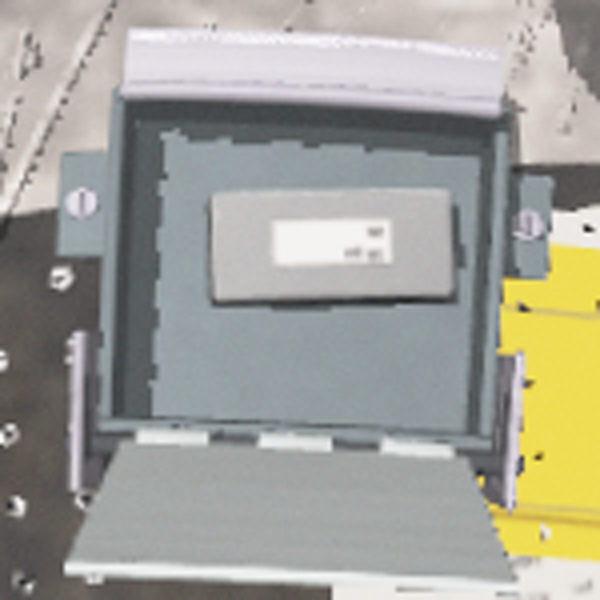

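```bash
cat > fit2.py <<'E'
from h import *
from fit import T,fl
from scipy.optimize import least_squares
d=np.load('pics/wrist.npz');K,P=d['K'],d['P']
def pw(X):
    c=P[:3,:3].T@(np.array(X)-P[:3,3]);h=np.hypot(c[0],c[1]);r=np.arctan2(h,c[2])*K[0,0];return np.array([K[0,2]+r*c[0]/h,K[1,2]+r*c[1]/h])
w=lambda x,y:np.array([250+x/4,y/4])
L=lambda x,y,z:(lambda p:T(p,[x,y,z])); F=lambda r,y,o=.001:(lambda p:fl(p,r,y,o))
obs=[(w(122,95),L(-.041,-.045,.039)),(w(500,113),L(-.041,.045,.039)),(w(77,490),L(.059,-.0535,.04)),(w(80,334),L(.019,-.0535,.04)),(w(512,508),L(.059,.0535,.04)),(w(520,352),L(.019,.0535,.04)),
(w(69,573),F(.083,-.043)),(w(517,580),F(.083,.043)),(w(68,562),F(.083,-.043,-.002)),(w(512,571),F(.083,.043,-.002))]
f=lambda p:np.concatenate([pw(m(p))-u for u,m in obs])
r=least_squares(f,[.4618,.1237,-.0986,1.76,.0015],bounds=([0,0,-1,1.5,0],[1,1,1,1.9,.0031]),x_scale=[.01,.01,.1,.1,.001],loss='soft_l1')
p=r.x;print(p.round(4),f(p).reshape(-1,2).round(1).tolist())
print('hinge',T(p,[.049-p[4],0,.033]),'edge',fl(p,.083,0))
E
python3 fit2.py
```

```text
[ 0.4629  0.1293 -0.135   1.8215  0.0031] [[0.2, 0.1], [-1.3, -0.7], [-0.2, 1.0], [-0.3, -0.4], [-0.3, 0.6], [0.1, -0.7], [-0.4, -0.4], [1.3, 2.0], [-0.3, -1.3], [3.0, 0.6]]
hinge [np.float64(0.5083780265687557), np.float64(0.12315641159784291), 0.033] edge [np.float64(0.5297435054925552), np.float64(0.12025532807911712), np.float64(0.11315672164437651)]
```

>>> {"fn": "arm_command", "kwargs": {
  "commands": [0, 0, 0.04, 0, 0, 1.5, 0, 0, 0, 0.08, 0, 0, 1.5, 0, 0, 0, 0.115, 0, 0, 1.5, 0, 0, 0, 0.115, 0, 0, 1.5, 0, 0.015, 0, 0.115, 0, 0, 1.5, 0, 0.025, 0, 0.115, 0, 0, 1.5, 0, 0.035, 0, 0.115, 0, 0, 1.5, 0, 0.045, 0, 0.115, 0, 0, 1.5, 0]
}}

```text
t: 2.45
eef_pos: [0.5296, 0.1193, 0.0864]
tool_rot: [0.001, 0.061, 0.998, 0.001]
contact_force: [1.7, 0.1, -0.4]
gripper_width: -0.001
grasp_force: 0.2
```

```bash
cat > st.py <<'E'
from h import *
o=get_obs();e=o['eef_pos'];c,s=np.cos(-.13),np.sin(-.13);dx,dy=e[0]-.4629,e[1]-.1293
print('t',o['t'],'u,v,z',np.round([c*dx+s*dy,-s*dx+c*dy,e[2]],4),'F',o['contact_force'].round(2))
E
python3 st.py; python3 - <<'E'
import numpy as np
for a in np.radians(np.arange(90,-1,-10)):
    print(np.degrees(a).round(),(.0475-.05*np.cos(a)+.001*np.sin(a)+.011).round(4),(.033+.05*np.sin(a)+.001*np.cos(a)).round(4))
E
```

```text
t 2.45 u,v,z [ 0.0674 -0.0013  0.0864] F [ 1.73  0.08 -0.38]
90.0 0.0595 0.083
80.0 0.0508 0.0824
70.0 0.0423 0.0803
60.0 0.0344 0.0768
50.0 0.0271 0.0719
40.0 0.0208 0.0659
30.0 0.0157 0.0589
20.0 0.0119 0.051
10.0 0.0094 0.0427
0.0 0.0085 0.034
```

>>> {"fn": "arm_command", "kwargs": {
  "commands": [0.008, 0, 0.003, 0, 0, 0, 0, 0.0165, 0, 0.004, 0, 0, 0, 0, 0.025, 0, 0.006, 0, 0, 0, 0, 0.033, 0, 0.0095, 0, 0, 0, 0, 0.037, 0, 0.012, 0, 0, 0, 0, 0.04, 0, 0.0145, 0, 0, 0, 0, 0.0465, 0, 0.0205, 0, 0, 0, 0, 0.0465, 0, 0.0205, 0, 0, 0, 0]
}}

```text
t: 3.25
eef_pos: [0.4821, 0.1241, 0.0637]
tool_rot: [-0.001, 0.062, 0.998, -0.0]
contact_force: [-0.9, -0.8, -0.4]
gripper_width: 0.0
grasp_force: 0.1
```

```bash
python3 st.py; python3 - <<'E'
from h import *
snap('scene','s2.png');snap('wrist','w3.png')
s=cv2.imread('pics/s2.png')[130:205,215:315];w=cv2.imread('pics/w3.png')[0:300,170:470]
cv2.imwrite('pics/c2.png',np.hstack([cv2.resize(s,(400,300),interpolation=2),cv2.resize(w,(300,300))]))
E
```

```text
t 3.25 u,v,z [ 0.0197 -0.0026  0.0637] F [-0.95 -0.75 -0.36]
```

View pics/c2.png

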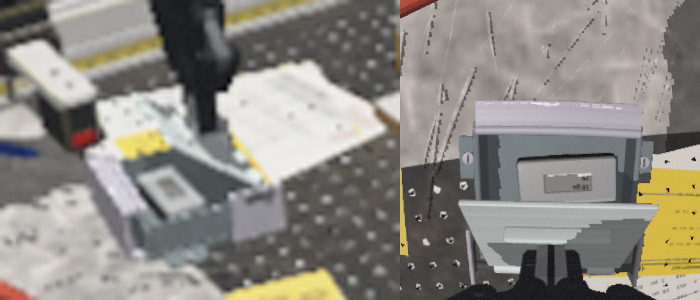

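>>> {"fn": "arm_command", "kwargs": {
  "commands": [0.003, 0, 0.0025, 0, 0, 0, 0, 0.005, 0, 0.0055, 0, 0, 0, 0, 0.0065, 0, 0.0095, 0, 0, 0, 0, 0.008, 0, 0.0135, 0, 0, 0, 0, 0.0095, 0, 0.0175, 0, 0, 0, 0, 0.0105, 0, 0.0215, 0, 0, 0, 0, 0.011, 0, 0.025, 0, 0, 0, 0, 0.011, 0, 0.025, 0, 0, 0, 0]
}}

```text
t: 4.15
eef_pos: [0.4721, 0.1255, 0.0391]
tool_rot: [-0.0, 0.062, 0.998, -0.0]
contact_force: [0.3, -0.0, 0.5]
gripper_width: 0.002
grasp_force: 0.3
```

```bash
python3 st.py; python3 - <<'E'
from h import *
snap('scene','s3.png');snap('wrist','w4.png')
s=cv2.imread('pics/s3.png')[130:205,215:315];w=cv2.imread('pics/w4.png')[70:270,200:440]
cv2.imwrite('pics/c3.png',np.hstack([cv2.resize(s,(320,400),interpolation=2),cv2.resize(w,(480,400),interpolation=2)]))
E
```

```text
t 4.15 u,v,z [ 0.0096 -0.0025  0.0391] F [ 0.28 -0.02  0.49]
```

View pics/c3.png

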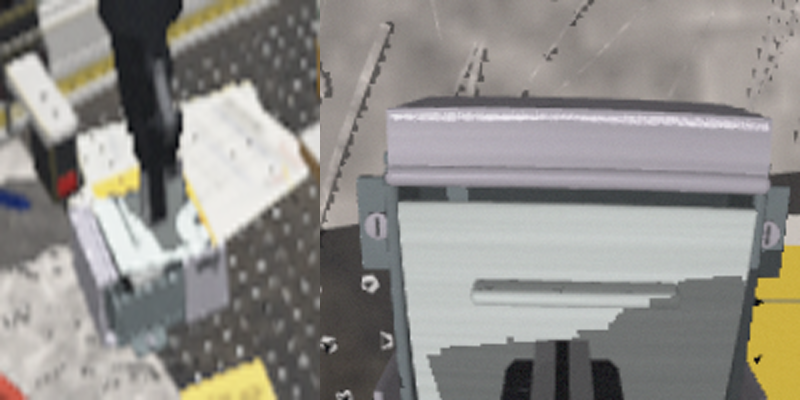

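>>> {"fn": "arm_command", "kwargs": {
  "commands": [0, 0, 0.002, 0, 0, 0, 0, 0.0, 0, 0.004, 0, 0, 0, 0, 0.0, 0, 0.0055, 0, 0, 0, 0, 0.0, 0, 0.0055, 0, 0, 0, 0]
}}

```text
t: 4.65
eef_pos: [0.4724, 0.1256, 0.034]
tool_rot: [-0.0, 0.062, 0.998, -0.0]
contact_force: [-1.0, -1.1, 1.6]
gripper_width: -0.001
grasp_force: 0.8
```

```bash
python3 st.py
```

```text
t 4.65 u,v,z [ 0.0099 -0.0025  0.034 ] F [-1.04 -1.14  1.55]
```

>>> {"fn": "arm_command", "kwargs": {
  "commands": [0.002, 0, 0.0003, 0, 0, 0, 0, 0.004, 0, 0.0003, 0, 0, 0, 0, 0.006, 0, 0.0003, 0, 0, 0, 0, 0.008, 0, 0.0003, 0, 0, 0, 0, 0.01, 0, 0.0003, 0, 0, 0, 0, 0.012, 0, 0.0003, 0, 0, 0, 0, 0.014, 0, 0.0003, 0, 0, 0, 0, 0.015, 0, 0.0003, 0, 0, 0, 0]
}}

```text
t: 5.45
eef_pos: [0.4577, 0.1276, 0.034]
tool_rot: [0.0, 0.062, 0.998, 0.0]
contact_force: [1.5, -0.4, 2.1]
gripper_width: 0.001
grasp_force: 1.4
```

```bash
python3 st.py
```

```text
t 5.45 u,v,z [-0.0049 -0.0024  0.034 ] F [ 1.49 -0.36  2.09]
```

>>> {"fn": "arm_command", "kwargs": {
  "commands": [0.002, 0, 0, 0, 0, 0, 0, 0.004, 0, 0, 0, 0, 0, 0, 0.006, 0, 0, 0, 0, 0, 0, 0.008, 0, 0, 0, 0, 0, 0, 0.009, 0, 0, 0, 0, 0, 0, 0.01, 0, 0, 0, 0, 0, 0, 0.011, 0, 0, 0, 0, 0, 0, 0.011, 0, 0, 0, 0, 0, 0]
}}

```text
t: 6.25
eef_pos: [0.4466, 0.129, 0.0339]
tool_rot: [0.0, 0.062, 0.998, 0.0]
contact_force: [1.8, 2.6, 2.5]
gripper_width: -0.002
grasp_force: 2.0
```

```bash
python3 st.py; python3 - <<'E'
from h import *
snap('scene','s5.png');snap('wrist','w5.png')
s=cv2.imread('pics/s5.png')[130:205,215:315];w=cv2.imread('pics/w5.png')[70:270,200:440]
cv2.imwrite('pics/c4.png',np.hstack([cv2.resize(s,(320,400),interpolation=2),cv2.resize(w,(480,400),interpolation=2)]))
E
```

```text
t 6.25 u,v,z [-0.0161 -0.0024  0.0339] F [1.8  2.65 2.54]
```

View pics/c4.png

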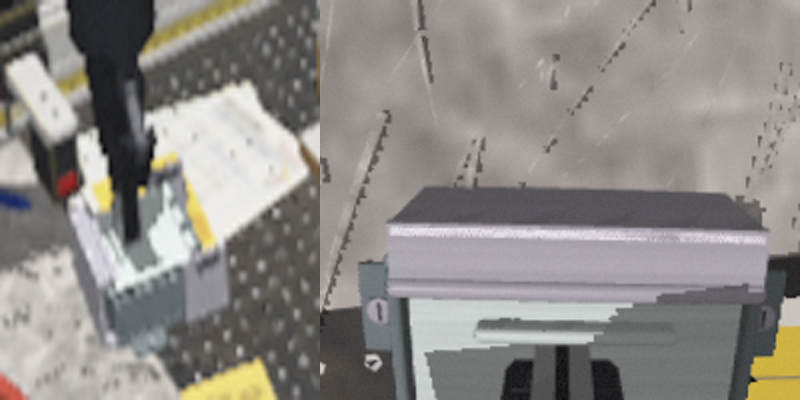

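The edge now lies beneath the lip (row ~297 in the right half) and the rib is against the fingertips (row ~335). I'll push on until the end stop shows.

>>> {"fn": "arm_command", "kwargs": {
  "commands": [0.001, 0, 0, 0, 0, 0, 0, 0.002, 0, 0, 0, 0, 0, 0, 0.003, 0, 0, 0, 0, 0, 0, 0.004, 0, 0, 0, 0, 0, 0, 0.004, 0, 0, 0, 0, 0, 0]
}}

```text
t: 6.85
eef_pos: [0.4457, 0.1292, 0.0345]
tool_rot: [0.003, 0.062, 0.998, 0.001]
contact_force: [7.9, -0.3, -0.1]
gripper_width: 0.002
grasp_force: 4.4
```

```bash
python3 st.py
```

```text
t 6.85 u,v,z [-0.017  -0.0023  0.0345] F [ 7.9  -0.29 -0.07]
```

>>> {"fn": "arm_command", "kwargs": {
  "commands": [-0.003, 0, 0, 0, 0, 0, 0, -0.005, 0, -0.003, 0, 0, 0, 0, -0.006, 0, -0.01, 0, 0, 0, 0, -0.006, 0, -0.03, 0, 0, 0, 0, -0.006, 0, -0.06, 0, 0, 0, 0, -0.006, 0, -0.1, 0, 0, 0, 0, -0.006, 0, -0.1, 0, 0, 0, 0, -0.006, 0, -0.1, 0, 0, 0, 0]
}}

```text
t: 7.65
eef_pos: [0.4483, 0.1285, 0.1345]
tool_rot: [0.0, 0.062, 0.998, 0.0]
contact_force: [-1.2, 0.8, 0.6]
gripper_width: -0.0
grasp_force: 0.0
```

```bash
python3 st.py; python3 - <<'E'
from h import *
snap('scene','s6.png');snap('wrist','w6.png')
s=cv2.imread('pics/s6.png')[130:230,215:335];w=cv2.imread('pics/w6.png')[50:250,200:440]
cv2.imwrite('pics/c5.png',np.hstack([cv2.resize(s,(320,267),interpolation=2),cv2.resize(w,(480,400),interpolation=2)[60:327]]))
E
```

```text
t 7.65 u,v,z [-0.0144 -0.0027  0.1345] F [-1.19  0.78  0.61]
```

View pics/c5.png

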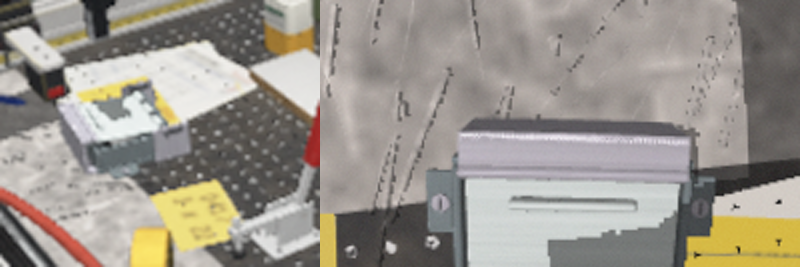

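```bash
python3 - <<'E'
from h import *
d=np.load('pics/wrist.npz');K,P=d['K'],d['P']
def u(px,py,z):
    x,y=px-K[0,2],py-K[1,2];r=np.hypot(x,y);t=r/K[0,0];w=P[:3,:3]@np.array([np.sin(t)*x/r,np.sin(t)*y/r,np.cos(t)])
    X=P[:3,3]+w*(z-P[2,3])/w[2];c,s=np.cos(-.13),np.sin(-.13);return c*(X[0]-.4629)+s*(X[1]-.1293)
print(u(326.5,(200+60)/2+50,.045),u(326.5,(211+60)/2+50,.045),u(326.5,(178+60)/2+50,.039))
E
```

```text
-0.03143315008501459 -0.026993019010374195 -0.03879945811685665
```

```bash
python3 -c "
from station import hand_in;print(hand_in())"
```

```text
the job is handed in; nothing more can be done
None
```

I pushed the pin tray's flap flat and home against its stop, and after I withdrew, the camera showed its edge staying under the lip. The job is handed in (about 8 s used), no verdict was returned, and I never touched the spare tray or the other things.

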